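# Find the rattling case and hold it out

## Robot

A 6-joint arm with a two-finger parallel gripper is mounted at the origin on a cart in front of the work surface, level with it; the furniture and walls round the work are solid. World frame = base frame: x ahead of the robot, y to its left, z up, the work surface at z = 0. Lengths are in mm, angles in rad, forces in N, time in s.
With the tool pointing down it reaches from about 300 to 775 mm from the base axis. Payload 14.6 kg.
Tool frame: the origin (TCP) lies at the very end of the fingers, on their centre line; the grasp point (between the pads) lies 19 mm behind it; z points along the fingers, y is the line along which they close (so a half turn about z gives the same grasp; the last joint's range is limited). The gripper opens to 94 mm and grips with 3 to 60 N. Pads are 16 mm wide; open, the fingers measure 119 mm over their backs; the gripper's body (75 mm by 177 mm) begins 78 mm behind the grasp point.
Start: joints at [-1.311, 0.3, 1.521, -0, 1.321, -0.067], TCP at [176.551, -520.883, 205.446] pointing down, gripper open.
Joint ranges: [-3.03, 3.03], [-0.79, 2.21], [0.23, 2.52], [-1.04, 4.18], [0, 3.07], [-2.55, 2.55]. Speed limits (rad/s): [2.22, 2.22, 2.57, 3.14, 3.14, 3.14].

## Interface

Orientations are given as [roll, pitch, yaw] about the fixed x, y, z axes, in that order (R = Rz(yaw) Ry(pitch) Rx(roll)).
In Python, from cell import manip gives the robot as it stands. The module is installed in compiled form; this text tells all that it offers.
- The arm moves only by the shell command python3 -m inch 'ROWS' [FORCE]. ROWS is JSON, a list of rows, each an object of numbers: "gripper": the opening, from 0 (shut) to 1 (fully open); "dx", "dy", "dz": the shift along the world's x, y, z in m; "wx", "wy", "wz": the turn, a rotation vector about the world's x, y, z in degrees. A call has exactly 5 rows; each row is the pose to reach, as a shift and turn from the pose commanded when the call began; what a row does not reach only later rows make up. A row lasts 1/12 s, in which the tool goes at most 41.7 mm and 7.16 degrees, less where a joint would pass 70% of its speed; a pose out of reach is approached as far as the arm can. A call with a gripper value outside its range is refused whole. The fingers move at their own pace and stop on an object; FORCE is the grip in N (left out, the last holds). Time passes only in rows, so rows that repeat a pose let the fingers close, or fill a call up. It gives the time, the measured TCP pose, the force, the opening and the grip force at its end, in the units of the state.
- manip.read_state(): the state, without advancing time (a new reading comes with each control period).
- manip.camera(name): name is "scene" or "top"; returns the picture (420x560x3 uint8, blue, green, red); there is no depth.
- manip.camera_info(name): a dict with "camera_matrix" (3x3 intrinsics, pixels), "R" (3x3) and "t" (3): a world point X has camera coordinates R X + t. Camera axes: x right, y down, z forward; pixel columns grow to the right and rows downward; lengths in mm; the calibration is good to about 2 mm. A picture is of the moment at which its call begins. camera_info takes no time and is no camera call.
- manip.sign_off(): hands the job in; it is judged then, once.
The state is a dict: "clock": time; "joints": joint angles; "qd": joint speeds; "effort": joint torques, N m; "eef_pos": TCP position; "eef_rot": TCP orientation; "wrist_force": force on the tool from outside, world axes, zero at the start; "moment": the same for the moment, N m; "finger_gap": finger opening in mm; "finger_force": force on a finger pad.
Only numpy, scipy, OpenCV 4.12 (cv2) and the standard library are available. Lean on these libraries where they do the work, as an engineer would, in place of code of your own. Each camera call takes 0.05 s, during which the arm holds its last target. There are 200 camera calls.

## Task

Three sealed aluminium cases look alike, but one has a steel ball loose inside that rolls from end to end. Lift the cases clear of the bench one at a time and shake or tip each well to and fro endways, a couple of times each way, until you find the one that rattles; the other two must be left standing upright on the bench, and the glassware and cup not disturbed. Finish while still holding the rattling case, steady and level, in the air about 15 to 20 cm above the middle of the white tile; do not put it down or let go.

Things in the scene. Friction and masses are not known exactly. Their poses are not given: they have to be found in the camera images.
- case_p_center (a point): centre (half-way up) of one of three sealed bare aluminium cases that look alike: boxes 140 mm long (x axis), 52 mm wide (y), 52 mm high (z up), lid seam 36 mm up, steel clasps on the small end faces. They stand in a row from left to right, long sides roughly fore and aft. Grasp across the 52 mm width at mid-length. Each weighs 0.15 to 0.54 kg without the ball, so weight does not tell.
- case_q_center (a point): centre of another case, as case_p_center. A different case rattles each time: a 40 mm, 0.26 kg steel ball in it rolls up to 45 mm either way of the middle along the length. It rolls when the case is tipped endways over about 7 degrees (14 degrees held for 0.5 s brings it right to the low end) and stays near where it lies once the case is level and still.
- case_r_center (a point): centre of another case, as case_p_center. In the rattling case, sending the ball from one end to the other shifts the load's moment about the grasp, about the horizontal line across the case, by up to 0.23 N m (seldom under 0.08); the other two are empty, centre of mass in the middle, and nothing shifts.
- tile_top (a point): middle of the upper face of a white ceramic tile, 90 x 90 x 8 mm, fixed flat on the bench, beyond the row of cases; z up
- capped_flask_center (a point): half-way up a small glass flask with a pale cap, 59 mm across, 100 mm high, loose; leave it alone
- dish_center (a point): half-way up a white porcelain bowl, 74 mm across, 36 mm high, loose; leave it alone
- cup_center (a point): half-way up a small grey plastic cup, 38 mm across, 37 mm high, loose; leave it alone
Things that resemble listed ones, but are neither listed nor needed, are in the scene too. What is shaped like the part that bears case_q_center but orange is not meant. What is shaped like the part that bears case_p_center but pink is not meant.

How it is judged (in metres and radians):
On the way, in this order (a step that is already met when the one before it is completed fails the run):
1. the ball has rolled to the +x end of its case, off the bench (((height (world z) of case_p_center above 0.055 m and distance between ball and case_p_center below 0.07 m and x of ball in the frame of case_p_center above 0.03 m) or (height (world z) of case_q_center above 0.055 m and distance between ball and case_q_center below 0.07 m and x of ball in the frame of case_q_center above 0.03 m) or (height (world z) of case_r_center above 0.055 m and distance between ball and case_r_center below 0.07 m and x of ball in the frame of case_r_center above 0.03 m))), for 0.02 s.
2. then the ball has rolled to the -x end of its case, off the bench (((height (world z) of case_p_center above 0.055 m and distance between ball and case_p_center below 0.07 m and x of ball in the frame of case_p_center below -0.03 m) or (height (world z) of case_q_center above 0.055 m and distance between ball and case_q_center below 0.07 m and x of ball in the frame of case_q_center below -0.03 m) or (height (world z) of case_r_center above 0.055 m and distance between ball and case_r_center below 0.07 m and x of ball in the frame of case_r_center below -0.03 m))), for 0.02 s.
At the end, for the whole second after the job is handed in: The case with the loose ball is in the fingers, centre within 35 mm of the tile's middle seen from above, 0.12 to 0.25 m above the bench, tilt under 0.2 rad, slower than 0.03 m/s; the other two stand upright (0.1 rad) on the bench, centres 20 to 32 mm up, untouched by the fingers (((distance between ball and case_p_center below 0.06 m and horizontal distance between case_p_center and tile_top below 0.035 m and height (world z) of case_p_center between 0.12 and 0.25 m and angle between case_p_center's own z axis and vertical below 0.2 rad and linear speed of case_p below 0.03 m/s and contact force between the fingers and case_p above 2 N and height (world z) of case_q_center between 0.02 and 0.032 m and angle between each of case_q_center, case_r_center's own z axis and vertical below 0.1 rad and contact force between the fingers and case_q below 0.2 N and height (world z) of case_r_center between 0.02 and 0.032 m and contact force between the fingers and case_r below 0.2 N) or (distance between ball and case_q_center below 0.06 m and horizontal distance between case_q_center and tile_top below 0.035 m and height (world z) of case_q_center between 0.12 and 0.25 m and angle between case_q_center's own z axis and vertical below 0.2 rad and linear speed of case_q below 0.03 m/s and contact force between the fingers and case_q above 2 N and height (world z) of case_p_center between 0.02 and 0.032 m and angle between each of case_p_center, case_r_center's own z axis and vertical below 0.1 rad and contact force between the fingers and case_p below 0.2 N and height (world z) of case_r_center between 0.02 and 0.032 m and contact force between the fingers and case_r below 0.2 N) or (distance between ball and case_r_center below 0.06 m and horizontal distance between case_r_center and tile_top below 0.035 m and height (world z) of case_r_center between 0.12 and 0.25 m and angle between case_r_center's own z axis and vertical below 0.2 rad and linear speed of case_r below 0.03 m/s and contact force between the fingers and case_r above 2 N and height (world z) of case_p_center between 0.02 and 0.032 m and angle between each of case_p_center, case_q_center's own z axis and vertical below 0.1 rad and contact force between the fingers and case_p below 0.2 N and height (world z) of case_q_center between 0.02 and 0.032 m and contact force between the fingers and case_q below 0.2 N))); the arm keeps its last pose, push and grip.
It fails at once if the capped flask is pushed more than 30 mm away or lifted (distance of capped_flask_center from where it was at the start of the episode above 0.03 m).
It fails at once if the porcelain bowl is pushed more than 30 mm away or lifted (distance of dish_center from where it was at the start of the episode above 0.03 m).
It fails at once if the small cup is pushed more than 30 mm away or lifted (distance of cup_center from where it was at the start of the episode above 0.03 m).
It also fails if it takes over 72 s, if anything falls off the work surface, if the arm or the gripper's body presses on something with over 40 N, if the wrist force passes 120 N, or if a joint passes its speed limit or range.

## Working session

There is one attempt and no reset: what is moved stays moved. The work goes in short steps, Python scripts to look and compute and a shell command to move; the robot and the scene stay as the last step left them, time stands still between calls to the robot, and variables do not carry over. Pictures are saved under pics/ and viewed, at most 10 in all, crops included, and the job is handed in when it is done.

```bash
mkdir -p pics; python3 - <<'E'
from cell import manip
import cv2,numpy as np
for n in("scene","top"):
    cv2.imwrite(f"pics/{n}0.png",manip.camera(n)); c=manip.camera_info(n); print(n,{k:np.round(v,4).tolist() for k,v in c.items()})
print(manip.read_state())
E
```

```text
scene {'camera_matrix': [[543.5513, 0.0, 282.3186], [0.0, 543.5513, 223.0078], [0.0, 0.0, 1.0]], 'R': [[0.9722, -0.2329, 0.0254], [-0.0732, -0.405, -0.9114], [0.2225, 0.8842, -0.4108]], 't': [-471.4305, 102.1757, 1341.0046]}
top {'camera_matrix': [[442.3031, 0.0, 287.2041], [0.0, 442.3031, 208.9759], [0.0, 0.0, 1.0]], 'R': [[0.0273, -0.9993, -0.0245], [-0.9968, -0.0253, -0.0761], [0.0754, 0.0265, -0.9968]], 't': [51.487, 518.8556, 1212.6162]}
{'clock': 0.1, 'joints': array([-1.31059081e+00,  3.00413389e-01,  1.52148116e+00, -4.78869516e-05,
        1.32070438e+00, -6.65996152e-02]), 'qd': array([-0.00135228, -0.00120659, -0.00177194,  0.00277386,  0.00143244,
       -0.00030684]), 'effort': array([ 7.13068366e-04, -5.32645297e+01, -3.53278971e+01,  7.09955301e-02,
        2.35056173e-02, -5.92326342e-05]), 'eef_pos': array([ 176.48859451, -520.67971945,  204.96025582]), 'eef_rot': array([-3.14058553e+00, -2.06854097e-05,  3.26816994e-01]), 'wrist_force': array([0.29039742, 0.78353932, 0.31699849]), 'moment': array([ 0.03695106, -0.0170225 , -0.07519452]), 'finger_force': 0.0, 'finger_gap': 93.79866551049436}
```

View pics/top0.png

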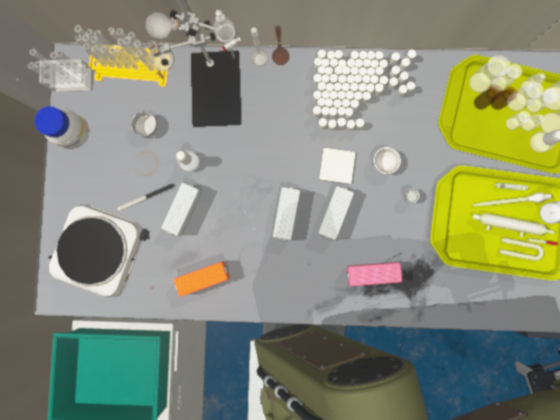

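View pics/scene0.png

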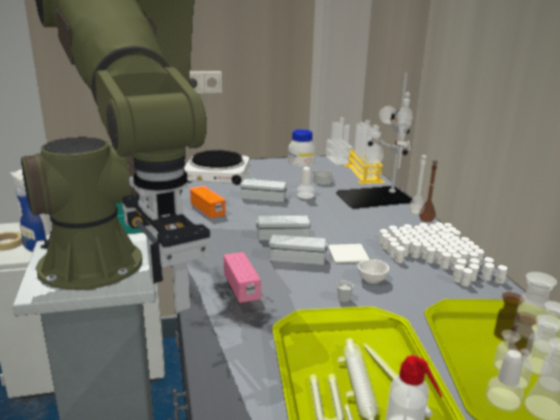

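The top view shows three bare cases at about (180,209), (287,213) and (337,213), the tile at (337,165), the bowl at (387,160), the cup at (412,195) and the flask at (187,160). The scene view shows the same layout.

```bash
python3 - <<'E'
import cv2
a=cv2.imread("pics/top0.png")
L=a[175:250,155:215];R=a[140:250,265:375]
import numpy as np
L=cv2.resize(L,None,fx=5,fy=5,interpolation=cv2.INTER_CUBIC);R=cv2.resize(R,None,fx=4.5,fy=4.5,interpolation=cv2.INTER_CUBIC)
c=np.zeros((500,800,3),np.uint8);c[:375,:300]=L;c[:495,305:800]=R[:,:495]
cv2.imwrite("pics/crop.png",c)
E
```

```text
(no output)
```

View pics/crop.png

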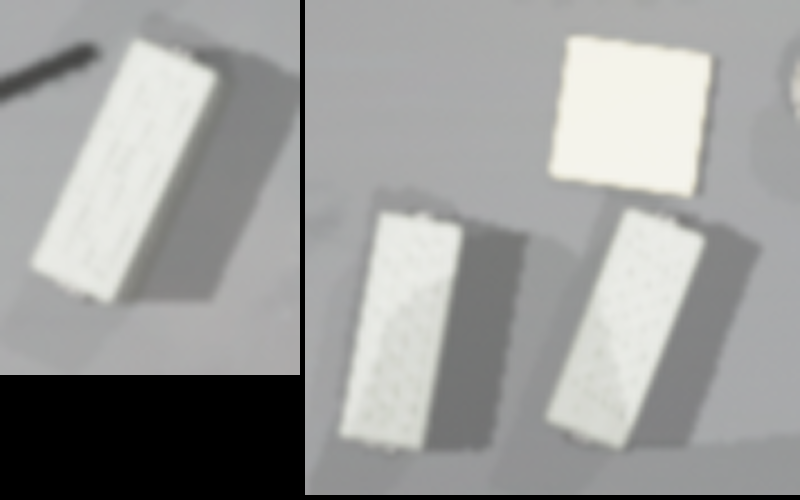

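The crop shows the corners of the three case tops and of the tile clearly. I'll back-project them.

```bash
cat > h.py <<'E'
import numpy as np, cv2
from cell import manip
def back(p,z,n="top"):
    c=manip.camera_info(n);R=np.array(c["R"]);C=-R.T@np.array(c["t"])
    d=np.linalg.inv(c["camera_matrix"])@np.c_[p,np.ones(len(p))].T
    d=(R.T@d).T
    return C+d*((z-C[2])/d[:,2])[:,None]
E
python3 - <<'E'
from h import *
S={"L":([(135,40),(217,72),(113,300),(33,266)],5,155,175,0,52),
"M":([(378,213),(462,226),(421,448),(341,436)],4.5,265,140,305,52),
"R":([(626,209),(704,238),(625,449),(547,420)],4.5,265,140,305,52),
"T":([(568,37),(711,55),(693,194),(550,177)],4.5,265,140,305,8)}
for k,(p,s,ox,oy,px,z) in S.items():
    p=(np.array(p,float)-[px,0]+.5)/s-.5+[ox,oy]
    X=back(p,z); a=X[0]+X[1]-X[2]-X[3]
    print(k,X.mean(0).round(1),"yaw",np.degrees(np.arctan2(a[1],a[0])).round(1),"dims",np.linalg.norm(np.diff(np.r_[X,X[:1]],axis=0),axis=1).round(1))
print(back(np.array([[187,153],[412,192],[387,157]]),30))
E
```

```text
L [509.  358.6  52. ] yaw -22.0 dims [ 48.9 136.3  48.  135.1]
M [503.9  67.7  52. ] yaw -8.3 dims [ 51.5 136.3  48.6 136.7]
R [508.3 -67.7  52. ] yaw -19.3 dims [ 50.  135.9  49.7 136.2]
T [645.7 -71.8   8. ] yaw -6.2 dims [90.6 89.  90.1 89.8]
[[ 667.05958667  350.63481248   30.        ]
 [ 572.21888499 -277.62738591   30.        ]
 [ 668.25703807 -208.13832938   30.        ]]
```

```bash
for i in 1 2 3; do python3 -m inch '[{"gripper":1,"dx":0.022,"dy":0.030,"dz":0,"wz":-2.5},{"gripper":1,"dx":0.044,"dy":0.060,"dz":0,"wz":-5},{"gripper":1,"dx":0.066,"dy":0.090,"dz":0,"wz":-7.6},{"gripper":1,"dx":0.088,"dy":0.120,"dz":0,"wz":-10.1},{"gripper":1,"dx":0.1107,"dy":0.151,"dz":0,"wz":-12.7}]' 50; done; python3 -c "
from cell import manip;print(manip.read_state())"
```

```text
{'clock': 0.1, 'joints': array([-1.31059081e+00,  3.00413389e-01,  1.52148116e+00, -4.78869516e-05,
        1.32070438e+00, -6.65996152e-02]), 'qd': array([-0.00135228, -0.00120659, -0.00177194,  0.00277386,  0.00143244,
       -0.00030684]), 'effort': array([ 7.13068366e-04, -5.32645297e+01, -3.53278971e+01,  7.09955301e-02,
        2.35056173e-02, -5.92326342e-05]), 'eef_pos': array([ 176.48859451, -520.67971945,  204.96025582]), 'eef_rot': array([-3.14058553e+00, -2.06854097e-05,  3.26816994e-01]), 'wrist_force': array([0.29039742, 0.78353932, 0.31699849]), 'moment': array([ 0.03695106, -0.0170225 , -0.07519452]), 'finger_force': 0.0, 'finger_gap': 93.79866551049436}validation failed for argument at $[0]...
validation failed for argument at $[0]...
validation failed for argument at $[0]...
```

```bash
python3 -m inch '[{"gripper":1,"dx":0.022,"dy":0.030,"dz":0,"wx":0,"wy":0,"wz":-2.5},{"gripper":1,"dx":0.044,"dy":0.060,"dz":0,"wx":0,"wy":0,"wz":-5},{"gripper":1,"dx":0.066,"dy":0.090,"dz":0,"wx":0,"wy":0,"wz":-7.6},{"gripper":1,"dx":0.088,"dy":0.120,"dz":0,"wx":0,"wy":0,"wz":-10.1},{"gripper":1,"dx":0.1107,"dy":0.151,"dz":0,"wx":0,"wy":0,"wz":-12.7}]' 50; python3 -m inch --help
```

```text
clock: 0.52
eef_pos: [287.8, -368.3, 205.2]
eef_rot: [-3.141, 0.0, 0.103]
wrist_force: [0.4, -0.6, -1.9]
finger_gap: 93.8
finger_force: 0.0invalid input: not JSON, or not a number
```

```bash
for i in 1 2; do python3 -m inch '[{"gripper":1,"dx":0.022,"dy":0.030,"dz":0,"wx":0,"wy":0,"wz":-2.5},{"gripper":1,"dx":0.044,"dy":0.060,"dz":0,"wx":0,"wy":0,"wz":-5},{"gripper":1,"dx":0.066,"dy":0.090,"dz":0,"wx":0,"wy":0,"wz":-7.6},{"gripper":1,"dx":0.088,"dy":0.120,"dz":0,"wx":0,"wy":0,"wz":-10.1},{"gripper":1,"dx":0.1107,"dy":0.151,"dz":0,"wx":0,"wy":0,"wz":-12.7}]' 50; echo; done
```

```text
clock: 0.93
eef_pos: [398.5, -217.2, 205.4]
eef_rot: [-3.142, 0.0, -0.119]
wrist_force: [0.9, -0.9, -0.7]
finger_gap: 93.9
finger_force: 0.0

clock: 1.35
eef_pos: [509.3, -66.1, 205.3]
eef_rot: [3.142, 0.0, -0.34]
wrist_force: [-0.2, -0.7, 0.7]
finger_gap: 94.0
finger_force: 0.0
```

```bash
python3 -m inch '[{"gripper":1,"dx":0,"dy":-0.001,"dz":-0.035,"wx":0,"wy":0,"wz":0},{"gripper":1,"dx":0,"dy":-0.001,"dz":-0.07,"wx":0,"wy":0,"wz":0},{"gripper":1,"dx":0,"dy":-0.001,"dz":-0.105,"wx":0,"wy":0,"wz":0},{"gripper":1,"dx":-0.001,"dy":-0.001,"dz":-0.135,"wx":0,"wy":0,"wz":0},{"gripper":1,"dx":-0.001,"dy":-0.001,"dz":-0.16,"wx":0,"wy":0,"wz":0}]' 50; echo; python3 -m inch '[{"gripper":1,"dx":0,"dy":0,"dz":-0.02,"wx":0,"wy":0,"wz":0},{"gripper":1,"dx":0,"dy":0,"dz":-0.035,"wx":0,"wy":0,"wz":0},{"gripper":0.3,"dx":0,"dy":0,"dz":-0.035,"wx":0,"wy":0,"wz":0},{"gripper":0.3,"dx":0,"dy":0,"dz":-0.035,"wx":0,"wy":0,"wz":0},{"gripper":0.3,"dx":0,"dy":0,"dz":-0.035,"wx":0,"wy":0,"wz":0}]' 50;  python3 -m inch '[{"gripper":0.3,"dx":0,"dy":0,"dz":0,"wx":0,"wy":0,"wz":0},{"gripper":0.3,"dx":0,"dy":0,"dz":0,"wx":0,"wy":0,"wz":0},{"gripper":0.3,"dx":0,"dy":0,"dz":0,"wx":0,"wy":0,"wz":0},{"gripper":0.3,"dx":0,"dy":0,"dz":0,"wx":0,"wy":0,"wz":0},{"gripper":0.3,"dx":0,"dy":0,"dz":0,"wx":0,"wy":0,"wz":0}]' 50
```

```text
clock: 1.77
eef_pos: [506.6, -68.5, 42.9]
eef_rot: [3.141, 0.002, -0.338]
wrist_force: [0.0, -0.3, 0.0]
finger_gap: 93.8
finger_force: 0.0

clock: 2.18
eef_pos: [508.1, -69.0, 11.4]
eef_rot: [-3.141, -0.001, -0.338]
wrist_force: [-0.1, 0.6, 1.0]
finger_gap: 77.5
finger_force: 0.0
clock: 2.6
eef_pos: [508.1, -68.8, 11.1]
eef_rot: [-3.141, -0.001, -0.338]
wrist_force: [-0.4, 2.9, 7.1]
finger_gap: 51.6
finger_force: 50.0
```

```bash
cat > m.py <<'E'
from cell import manip; import numpy as np
s=manip.read_state(); y=s["eef_rot"][2]
print("   t %.2f pos %s rot %s Maxis %.3f M %s F %s gap %.1f f %.1f"%(s["clock"],s["eef_pos"].round(1),s["eef_rot"].round(3),s["moment"]@[-np.sin(y),np.cos(y),0],s["moment"].round(3),s["wrist_force"].round(1),s["finger_gap"],s["finger_force"]))
E
H='[{"gripper":0.3,"dx":0,"dy":0,"dz":0,"wx":0,"wy":0,"wz":0}]'
python3 -m inch '[{"gripper":0.3,"dx":0,"dy":0,"dz":0.02,"wx":0,"wy":0,"wz":0},{"gripper":0.3,"dx":0,"dy":0,"dz":0.05,"wx":0,"wy":0,"wz":0},{"gripper":0.3,"dx":0,"dy":0,"dz":0.085,"wx":0,"wy":0,"wz":0},{"gripper":0.3,"dx":0,"dy":0,"dz":0.12,"wx":0,"wy":0,"wz":0},{"gripper":0.3,"dx":0,"dy":0,"dz":0.15,"wx":0,"wy":0,"wz":0}]' >/dev/null
python3 -m inch '[{"gripper":0.3,"dx":0,"dy":0,"dz":0.01,"wx":0,"wy":0,"wz":0},{"gripper":0.3,"dx":0,"dy":0,"dz":0.01,"wx":0,"wy":0,"wz":0},{"gripper":0.3,"dx":0,"dy":0,"dz":0.01,"wx":0,"wy":0,"wz":0},{"gripper":0.3,"dx":0,"dy":0,"dz":0.01,"wx":0,"wy":0,"wz":0},{"gripper":0.3,"dx":0,"dy":0,"dz":0.01,"wx":0,"wy":0,"wz":0}]' >/dev/null; python3 m.py
python3 -m inch '[{"gripper":0.3,"dx":0,"dy":0,"dz":0,"wx":2.3,"wy":6.6,"wz":0},{"gripper":0.3,"dx":0,"dy":0,"dz":0,"wx":4.6,"wy":13.2,"wz":0},{"gripper":0.3,"dx":0,"dy":0,"dz":0,"wx":6.9,"wy":19.8,"wz":0},{"gripper":0.3,"dx":0,"dy":0,"dz":0,"wx":6.9,"wy":19.8,"wz":0},{"gripper":0.3,"dx":0,"dy":0,"dz":0,"wx":6.9,"wy":19.8,"wz":0}]' >/dev/null;python3 m.py
python3 -m inch '[{"gripper":0.3,"dx":0,"dy":0,"dz":0,"wx":0,"wy":0,"wz":0},{"gripper":0.3,"dx":0,"dy":0,"dz":0,"wx":0,"wy":0,"wz":0},{"gripper":0.3,"dx":0,"dy":0,"dz":0,"wx":0,"wy":0,"wz":0},{"gripper":0.3,"dx":0,"dy":0,"dz":0,"wx":0,"wy":0,"wz":0},{"gripper":0.3,"dx":0,"dy":0,"dz":0,"wx":0,"wy":0,"wz":0}]' >/dev/null;python3 m.py
python3 -m inch '[{"gripper":0.3,"dx":0,"dy":0,"dz":0,"wx":-2.3,"wy":-6.6,"wz":0},{"gripper":0.3,"dx":0,"dy":0,"dz":0,"wx":-4.6,"wy":-13.2,"wz":0},{"gripper":0.3,"dx":0,"dy":0,"dz":0,"wx":-6.9,"wy":-19.8,"wz":0},{"gripper":0.3,"dx":0,"dy":0,"dz":0,"wx":-6.9,"wy":-19.8,"wz":0},{"gripper":0.3,"dx":0,"dy":0,"dz":0,"wx":-6.9,"wy":-19.8,"wz":0}]' >/dev/null;python3 m.py
```

```text
t 3.43 pos [506.8 -68.8 168.3] rot [ 3.141  0.004 -0.338] Maxis -0.002 M [ 0.047 -0.018  0.001] F [ 0.2  0.3 -5. ] gap 51.8 f 50.0
   t 3.85 pos [507.7 -69.1 167.8] rot [ 3.14   0.368 -0.339] Maxis -0.458 M [-0.065 -0.463  0.067] F [-0.1 -0.2 -3.9] gap 51.8 f 50.0
   t 4.27 pos [507.6 -68.8 171. ] rot [ 3.141  0.364 -0.338] Maxis -0.400 M [-0.136 -0.376 -0.01 ] F [-0.6  0.1 -3.5] gap 51.8 f 50.0
   t 4.68 pos [506.9 -68.5 171.4] rot [-3.141e+00  1.000e-03 -3.380e-01] Maxis 0.044 M [0.043 0.031 0.008] F [ 1.   0.3 -4.4] gap 51.9 f 50.0
```

```bash

python3 -m inch '[{"gripper":0.3,"dx":0,"dy":0,"dz":0,"wx":-2.3,"wy":-6.6,"wz":0},{"gripper":0.3,"dx":0,"dy":0,"dz":0,"wx":-4.6,"wy":-13.2,"wz":0},{"gripper":0.3,"dx":0,"dy":0,"dz":0,"wx":-6.9,"wy":-19.8,"wz":0},{"gripper":0.3,"dx":0,"dy":0,"dz":0,"wx":-6.9,"wy":-19.8,"wz":0},{"gripper":0.3,"dx":0,"dy":0,"dz":0,"wx":-6.9,"wy":-19.8,"wz":0}]' >/dev/null;python3 m.py
python3 -m inch '[{"gripper":0.3,"dx":0,"dy":0,"dz":0,"wx":0,"wy":0,"wz":0},{"gripper":0.3,"dx":0,"dy":0,"dz":0,"wx":0,"wy":0,"wz":0},{"gripper":0.3,"dx":0,"dy":0,"dz":0,"wx":0,"wy":0,"wz":0},{"gripper":0.3,"dx":0,"dy":0,"dz":0,"wx":0,"wy":0,"wz":0},{"gripper":0.3,"dx":0,"dy":0,"dz":0,"wx":0,"wy":0,"wz":0}]' >/dev/null;python3 m.py
python3 -m inch '[{"gripper":0.3,"dx":0,"dy":0,"dz":0,"wx":2.3,"wy":6.6,"wz":0},{"gripper":0.3,"dx":0,"dy":0,"dz":0,"wx":4.6,"wy":13.2,"wz":0},{"gripper":0.3,"dx":0,"dy":0,"dz":0,"wx":6.9,"wy":19.8,"wz":0},{"gripper":0.3,"dx":0,"dy":0,"dz":0,"wx":6.9,"wy":19.8,"wz":0},{"gripper":0.3,"dx":0,"dy":0,"dz":0,"wx":6.9,"wy":19.8,"wz":0}]' >/dev/null;python3 m.py
python3 -m inch '[{"gripper":0.3,"dx":0,"dy":0,"dz":0,"wx":0,"wy":0,"wz":0},{"gripper":0.3,"dx":0,"dy":0,"dz":0,"wx":0,"wy":0,"wz":0},{"gripper":0.3,"dx":0,"dy":0,"dz":0,"wx":0,"wy":0,"wz":0},{"gripper":0.3,"dx":0,"dy":0,"dz":0,"wx":0,"wy":0,"wz":0},{"gripper":0.3,"dx":0,"dy":0,"dz":0,"wx":0,"wy":0,"wz":0}]' >/dev/null;python3 m.py
```

```text
t 5.10 pos [507.3 -68.8 170.4] rot [-3.141 -0.361 -0.338] Maxis 0.393 M [0.232 0.334 0.009] F [ 0.1 -0.9 -3.1] gap 51.8 f 50.0
   t 5.52 pos [507.8 -69.  170.3] rot [-3.141 -0.365 -0.339] Maxis 0.491 M [ 0.188  0.455 -0.009] F [-0.4  0.3 -5.5] gap 51.6 f 50.0
   t 5.93 pos [508.3 -69.3 169.6] rot [ 3.141e+00 -1.000e-03 -3.390e-01] Maxis 0.058 M [ 0.078  0.034 -0.037] F [-0.8  0.2 -3.9] gap 51.8 f 50.0
   t 6.35 pos [507.5 -68.8 170.8] rot [-3.141e+00 -1.000e-03 -3.380e-01] Maxis 0.040 M [ 0.106  0.005 -0.015] F [-0.  -0.  -5.1] gap 51.9 f 50.0
```

```bash

python3 -m inch '[{"gripper":0.3,"dx":0,"dy":0,"dz":-0.03,"wx":0,"wy":0,"wz":0},{"gripper":0.3,"dx":0,"dy":0,"dz":-0.065,"wx":0,"wy":0,"wz":0},{"gripper":0.3,"dx":0,"dy":0,"dz":-0.1,"wx":0,"wy":0,"wz":0},{"gripper":0.3,"dx":0,"dy":0,"dz":-0.12,"wx":0,"wy":0,"wz":0},{"gripper":0.3,"dx":0,"dy":0,"dz":-0.135,"wx":0,"wy":0,"wz":0}]' >/dev/null
python3 -m inch '[{"gripper":0.3,"dx":0,"dy":0,"dz":-0.008,"wx":0,"wy":0,"wz":0},{"gripper":0.3,"dx":0,"dy":0,"dz":-0.014,"wx":0,"wy":0,"wz":0},{"gripper":0.3,"dx":0,"dy":0,"dz":-0.019,"wx":0,"wy":0,"wz":0},{"gripper":0.3,"dx":0,"dy":0,"dz":-0.022,"wx":0,"wy":0,"wz":0},{"gripper":0.3,"dx":0,"dy":0,"dz":-0.024,"wx":0,"wy":0,"wz":0}]' >/dev/null; python3 m.py
python3 -m inch '[{"gripper":1,"dx":0,"dy":0,"dz":0,"wx":0,"wy":0,"wz":0},{"gripper":1,"dx":0,"dy":0,"dz":0,"wx":0,"wy":0,"wz":0},{"gripper":1,"dx":0,"dy":0,"dz":0,"wx":0,"wy":0,"wz":0},{"gripper":1,"dx":0,"dy":0,"dz":0,"wx":0,"wy":0,"wz":0},{"gripper":1,"dx":0,"dy":0,"dz":0,"wx":0,"wy":0,"wz":0}]' >/dev/null; python3 m.py
```

```text
t 7.18 pos [508.  -69.   11.8] rot [-3.141e+00 -1.000e-03 -3.380e-01] Maxis 0.016 M [ 0.078 -0.01   0.035] F [ 0.1 -0.6 -4.4] gap 51.7 f 50.0
   t 7.60 pos [507.9 -68.9  11.8] rot [-3.141e+00 -1.000e-03 -3.380e-01] Maxis 0.045 M [0.047 0.031 0.004] F [ 1.1 -0.4  0.4] gap 81.3 f 0.0
```

```bash

python3 -m inch '[{"gripper":1,"dx":0,"dy":0,"dz":0.015,"wx":0,"wy":0,"wz":0},{"gripper":1,"dx":0,"dy":0,"dz":0.045,"wx":0,"wy":0,"wz":0},{"gripper":1,"dx":0,"dy":0,"dz":0.08,"wx":0,"wy":0,"wz":0},{"gripper":1,"dx":0,"dy":0,"dz":0.1,"wx":0,"wy":0,"wz":0},{"gripper":1,"dx":0,"dy":0,"dz":0.1,"wx":0,"wy":0,"wz":0}]' >/dev/null
python3 -m inch '[{"gripper":1,"dx":0,"dy":0.03,"dz":0,"wx":0,"wy":0,"wz":3},{"gripper":1,"dx":-0.001,"dy":0.065,"dz":0,"wx":0,"wy":0,"wz":6},{"gripper":1,"dx":-0.002,"dy":0.1,"dz":0,"wx":0,"wy":0,"wz":9},{"gripper":1,"dx":-0.004,"dy":0.125,"dz":0,"wx":0,"wy":0,"wz":11},{"gripper":1,"dx":-0.004,"dy":0.137,"dz":0,"wx":0,"wy":0,"wz":11}]' >/dev/null; python3 m.py
python3 -m inch '[{"gripper":1,"dx":0,"dy":0,"dz":-0.02,"wx":0,"wy":0,"wz":0},{"gripper":1,"dx":0,"dy":0,"dz":-0.05,"wx":0,"wy":0,"wz":0},{"gripper":1,"dx":0,"dy":0,"dz":-0.08,"wx":0,"wy":0,"wz":0},{"gripper":1,"dx":0,"dy":0,"dz":-0.1,"wx":0,"wy":0,"wz":0},{"gripper":0.3,"dx":0,"dy":0,"dz":-0.1,"wx":0,"wy":0,"wz":0}]' >/dev/null; python3 m.py
python3 -m inch '[{"gripper":0.3,"dx":0,"dy":0,"dz":0,"wx":0,"wy":0,"wz":0},{"gripper":0.3,"dx":0,"dy":0,"dz":0,"wx":0,"wy":0,"wz":0},{"gripper":0.3,"dx":0,"dy":0,"dz":0,"wx":0,"wy":0,"wz":0},{"gripper":0.3,"dx":0,"dy":0,"dz":0,"wx":0,"wy":0,"wz":0},{"gripper":0.3,"dx":0,"dy":0,"dz":0,"wx":0,"wy":0,"wz":0}]' >/dev/null; python3 m.py
```

```text
t 8.43 pos [503.   70.6 110.9] rot [-3.141e+00  1.000e-03 -1.420e-01] Maxis -0.007 M [ 0.037 -0.013  0.011] F [-0.  -0.6  0.4] gap 93.7 f 0.0
   t 8.85 pos [501.3  67.5   7.5] rot [ 3.14   0.006 -0.148] Maxis 0.046 M [ 0.027  0.043 -0.001] F [-0.2 -0.2 -0.5] gap 89.9 f 0.0
   t 9.27 pos [504.1  68.1  12.4] rot [-3.141e+00 -2.000e-03 -1.460e-01] Maxis 0.011 M [0.072 0.    0.057] F [-0.2 -0.3  0.1] gap 57.7 f 0.0
```

```bash

python3 -m inch '[{"gripper":0.3,"dx":0,"dy":0,"dz":0,"wx":0,"wy":0,"wz":0},{"gripper":0.3,"dx":0,"dy":0,"dz":0,"wx":0,"wy":0,"wz":0},{"gripper":0.3,"dx":0,"dy":0,"dz":0,"wx":0,"wy":0,"wz":0},{"gripper":0.3,"dx":0,"dy":0,"dz":0.015,"wx":0,"wy":0,"wz":0},{"gripper":0.3,"dx":0,"dy":0,"dz":0.03,"wx":0,"wy":0,"wz":0}]' >/dev/null; python3 m.py
python3 -m inch '[{"gripper":0.3,"dx":0,"dy":0,"dz":0.03,"wx":0,"wy":0,"wz":0},{"gripper":0.3,"dx":0,"dy":0,"dz":0.065,"wx":0,"wy":0,"wz":0},{"gripper":0.3,"dx":0,"dy":0,"dz":0.1,"wx":0,"wy":0,"wz":0},{"gripper":0.3,"dx":0,"dy":0,"dz":0.13,"wx":0,"wy":0,"wz":0},{"gripper":0.3,"dx":0,"dy":0,"dz":0.13,"wx":0,"wy":0,"wz":0}]' >/dev/null; python3 m.py
for i in 1 2; do
python3 -m inch '[{"gripper":0.3,"dx":0,"dy":0,"dz":0,"wx":1,"wy":7,"wz":0},{"gripper":0.3,"dx":0,"dy":0,"dz":0,"wx":2,"wy":14,"wz":0},{"gripper":0.3,"dx":0,"dy":0,"dz":0,"wx":3,"wy":20.8,"wz":0},{"gripper":0.3,"dx":0,"dy":0,"dz":0,"wx":3,"wy":20.8,"wz":0},{"gripper":0.3,"dx":0,"dy":0,"dz":0,"wx":3,"wy":20.8,"wz":0}]' >/dev/null;python3 m.py
python3 -m inch '[{"gripper":0.3,"dx":0,"dy":0,"dz":0,"wx":0,"wy":0,"wz":0},{"gripper":0.3,"dx":0,"dy":0,"dz":0,"wx":0,"wy":0,"wz":0},{"gripper":0.3,"dx":0,"dy":0,"dz":0,"wx":0,"wy":0,"wz":0},{"gripper":0.3,"dx":0,"dy":0,"dz":0,"wx":0,"wy":0,"wz":0},{"gripper":0.3,"dx":0,"dy":0,"dz":0,"wx":0,"wy":0,"wz":0}]' >/dev/null;python3 m.py
python3 -m inch '[{"gripper":0.3,"dx":0,"dy":0,"dz":0,"wx":-1,"wy":-7,"wz":0},{"gripper":0.3,"dx":0,"dy":0,"dz":0,"wx":-2,"wy":-14,"wz":0},{"gripper":0.3,"dx":0,"dy":0,"dz":0,"wx":-3,"wy":-20.8,"wz":0},{"gripper":0.3,"dx":0,"dy":0,"dz":0,"wx":-3,"wy":-20.8,"wz":0},{"gripper":0.3,"dx":0,"dy":0,"dz":0,"wx":-3,"wy":-20.8,"wz":0}]' >/dev/null;python3 m.py
python3 -m inch '[{"gripper":0.3,"dx":0,"dy":0,"dz":0,"wx":-1,"wy":-7,"wz":0},{"gripper":0.3,"dx":0,"dy":0,"dz":0,"wx":-2,"wy":-14,"wz":0},{"gripper":0.3,"dx":0,"dy":0,"dz":0,"wx":-3,"wy":-20.8,"wz":0},{"gripper":0.3,"dx":0,"dy":0,"dz":0,"wx":-3,"wy":-20.8,"wz":0},{"gripper":0.3,"dx":0,"dy":0,"dz":0,"wx":-3,"wy":-20.8,"wz":0}]' >/dev/null;python3 m.py
python3 -m inch '[{"gripper":0.3,"dx":0,"dy":0,"dz":0,"wx":0,"wy":0,"wz":0},{"gripper":0.3,"dx":0,"dy":0,"dz":0,"wx":0,"wy":0,"wz":0},{"gripper":0.3,"dx":0,"dy":0,"dz":0,"wx":0,"wy":0,"wz":0},{"gripper":0.3,"dx":0,"dy":0,"dz":0,"wx":0,"wy":0,"wz":0},{"gripper":0.3,"dx":0,"dy":0,"dz":0,"wx":0,"wy":0,"wz":0}]' >/dev/null;python3 m.py
python3 -m inch '[{"gripper":0.3,"dx":0,"dy":0,"dz":0,"wx":1,"wy":7,"wz":0},{"gripper":0.3,"dx":0,"dy":0,"dz":0,"wx":2,"wy":14,"wz":0},{"gripper":0.3,"dx":0,"dy":0,"dz":0,"wx":3,"wy":20.8,"wz":0},{"gripper":0.3,"dx":0,"dy":0,"dz":0,"wx":3,"wy":20.8,"wz":0},{"gripper":0.3,"dx":0,"dy":0,"dz":0,"wx":3,"wy":20.8,"wz":0}]' >/dev/null;python3 m.py
done
```

```text
t 9.68 pos [502.9  68.1  41.2] rot [ 3.141e+00  2.000e-03 -1.460e-01] Maxis -0.010 M [ 0.037 -0.015 -0.031] F [ 0.8  0.8 -2.6] gap 52.0 f 50.0
   t 10.10 pos [505.7  68.3 177.3] rot [-3.14  -0.009 -0.146] Maxis -0.044 M [-0.013 -0.042 -0.036] F [ 0.8  0.3 -1.2] gap 51.3 f 50.0
   t 10.52 pos [503.7  67.9 169.2] rot [ 3.14   0.368 -0.147] Maxis -0.396 M [-0.04  -0.395  0.017] F [ 0.7 -0.1 -3.6] gap 51.6 f 50.0
   t 10.93 pos [503.6  68.2 172. ] rot [ 3.141  0.365 -0.146] Maxis -0.318 M [ 0.018 -0.324 -0.04 ] F [ 0.1  0.3 -3.3] gap 51.9 f 50.0
   t 11.35 pos [502.9  68.4 172.4] rot [-3.141  0.    -0.146] Maxis 0.058 M [0.019 0.055 0.07 ] F [ 1.2 -0.1 -2.9] gap 51.9 f 50.0
   t 11.77 pos [503.3  68.2 171.5] rot [-3.141 -0.363 -0.146] Maxis 0.353 M [ 0.066  0.347 -0.017] F [ 0.6 -0.2 -2.6] gap 51.6 f 50.0
   t 12.18 pos [503.9  68.  171.3] rot [-3.141 -0.366 -0.147] Maxis 0.319 M [0.088 0.309 0.005] F [ 0.4 -0.1 -3.1] gap 51.8 f 50.0
   t 12.60 pos [504.3  67.8 170.6] rot [ 3.141 -0.    -0.147] Maxis 0.006 M [-0.016  0.008  0.021] F [-0.3  0.4 -3.8] gap 51.8 f 50.0
   t 13.02 pos [503.8  68.  170.1] rot [ 3.14   0.365 -0.147] Maxis -0.308 M [-0.023 -0.308  0.048] F [-1.4  0.  -2.7] gap 51.5 f 50.0
   t 13.43 pos [503.6  68.2 172. ] rot [ 3.141  0.365 -0.146] Maxis -0.344 M [-0.039 -0.342 -0.002] F [ 0.5 -0.  -2.7] gap 51.8 f 50.0
   t 13.85 pos [503.   68.4 172.4] rot [-3.141 -0.    -0.146] Maxis -0.009 M [ 0.027 -0.013 -0.038] F [ 0.6  0.6 -2.3] gap 51.7 f 50.0
   t 14.27 pos [503.3  68.2 171.5] rot [-3.141 -0.363 -0.146] Maxis 0.357 M [0.11  0.344 0.007] F [-0.4 -0.7 -2.2] gap 51.8 f 50.0
   t 14.68 pos [503.9  68.  171.3] rot [-3.141 -0.366 -0.147] Maxis 0.369 M [0.1   0.358 0.021] F [ 0.5  0.4 -2.4] gap 51.6 f 50.0
   t 15.10 pos [504.4  67.8 170.7] rot [ 3.141e+00 -1.000e-03 -1.470e-01] Maxis 0.006 M [ 0.019  0.003 -0.016] F [-0.5  0.6 -3.3] gap 51.9 f 50.0
```

```bash

python3 -m inch '[{"gripper":0.3,"dx":0,"dy":0,"dz":-0.03,"wx":0,"wy":0,"wz":0},{"gripper":0.3,"dx":0,"dy":0,"dz":-0.065,"wx":0,"wy":0,"wz":0},{"gripper":0.3,"dx":0,"dy":0,"dz":-0.1,"wx":0,"wy":0,"wz":0},{"gripper":0.3,"dx":0,"dy":0,"dz":-0.12,"wx":0,"wy":0,"wz":0},{"gripper":0.3,"dx":0,"dy":0,"dz":-0.135,"wx":0,"wy":0,"wz":0}]' >/dev/null
python3 -m inch '[{"gripper":0.3,"dx":0,"dy":0,"dz":-0.008,"wx":0,"wy":0,"wz":0},{"gripper":0.3,"dx":0,"dy":0,"dz":-0.014,"wx":0,"wy":0,"wz":0},{"gripper":0.3,"dx":0,"dy":0,"dz":-0.019,"wx":0,"wy":0,"wz":0},{"gripper":0.3,"dx":0,"dy":0,"dz":-0.022,"wx":0,"wy":0,"wz":0},{"gripper":0.3,"dx":0,"dy":0,"dz":-0.024,"wx":0,"wy":0,"wz":0}]' >/dev/null; python3 m.py
python3 -m inch '[{"gripper":1,"dx":0,"dy":0,"dz":0,"wx":0,"wy":0,"wz":0},{"gripper":1,"dx":0,"dy":0,"dz":0,"wx":0,"wy":0,"wz":0},{"gripper":1,"dx":0,"dy":0,"dz":0,"wx":0,"wy":0,"wz":0},{"gripper":1,"dx":0,"dy":0,"dz":0,"wx":0,"wy":0,"wz":0},{"gripper":1,"dx":0,"dy":0,"dz":0,"wx":0,"wy":0,"wz":0}]' >/dev/null; python3 m.py
python3 -m inch '[{"gripper":1,"dx":0,"dy":0,"dz":0.015,"wx":0,"wy":0,"wz":0},{"gripper":1,"dx":0,"dy":0,"dz":0.05,"wx":0,"wy":0,"wz":0},{"gripper":1,"dx":0,"dy":0,"dz":0.09,"wx":0,"wy":0,"wz":0},{"gripper":1,"dx":0,"dy":0,"dz":0.13,"wx":0,"wy":0,"wz":0},{"gripper":1,"dx":0,"dy":0,"dz":0.16,"wx":0,"wy":0,"wz":0}]' >/dev/null
for i in 1 2; do python3 -m inch '[{"gripper":1,"dx":0,"dy":0.029,"dz":0,"wx":0,"wy":0,"wz":7},{"gripper":1,"dx":0,"dy":0.058,"dz":0,"wx":0,"wy":0,"wz":14},{"gripper":1,"dx":0.001,"dy":0.087,"dz":0,"wx":0,"wy":0,"wz":21},{"gripper":1,"dx":0.002,"dy":0.116,"dz":0,"wx":0,"wy":0,"wz":28},{"gripper":1,"dx":0.0025,"dy":0.145,"dz":0,"wx":0,"wy":0,"wz":35}]' >/dev/null; python3 m.py; done
```

```text
t 15.93 pos [504.   68.2  12.9] rot [-3.141e+00 -1.000e-03 -1.460e-01] Maxis -0.003 M [ 0.011 -0.005 -0.009] F [-0.1 -0.7 -2.4] gap 51.8 f 50.0
   t 16.35 pos [503.9  68.1  12.8] rot [-3.141e+00 -1.000e-03 -1.460e-01] Maxis 0.033 M [0.066 0.024 0.04 ] F [ 0.4 -0.7  0.9] gap 81.9 f 0.0
   t 17.18 pos [506.  214.5 172.7] rot [ 3.141 -0.     0.471] Maxis 0.011 M [-0.01   0.007  0.007] F [-0.6 -0.1  0.1] gap 94.2 f 0.0
   t 17.60 pos [508.5 359.6 172.5] rot [ 3.141 -0.     1.082] Maxis 0.002 M [-0.02  -0.035 -0.014] F [ 0.8  0.3 -0.4] gap 94.3 f 0.0
```

```bash

for i in 1 2 3; do python3 -m inch '[{"gripper":1,"dx":0,"dy":0,"dz":0,"wx":0,"wy":0,"wz":6.4},{"gripper":1,"dx":0,"dy":0,"dz":0,"wx":0,"wy":0,"wz":12.8},{"gripper":1,"dx":0,"dy":0,"dz":0,"wx":0,"wy":0,"wz":19.2},{"gripper":1,"dx":0,"dy":0,"dz":0,"wx":0,"wy":0,"wz":25.6},{"gripper":1,"dx":0,"dy":0,"dz":0,"wx":0,"wy":0,"wz":32}]' >/dev/null; done; python3 m.py
python3 -m inch '[{"gripper":1,"dx":0,"dy":0,"dz":-0.03,"wx":0,"wy":0,"wz":0},{"gripper":1,"dx":0,"dy":-0.001,"dz":-0.065,"wx":0,"wy":0,"wz":0},{"gripper":1,"dx":0,"dy":-0.001,"dz":-0.09,"wx":0,"wy":0,"wz":0},{"gripper":1,"dx":0,"dy":-0.001,"dz":-0.1,"wx":0,"wy":0,"wz":0},{"gripper":1,"dx":0,"dy":-0.001,"dz":-0.1,"wx":0,"wy":0,"wz":0}]' >/dev/null; python3 m.py
python3 - <<'E'
from h import *
cv2.imwrite("pics/s1.png",np.vstack([cv2.resize(manip.camera("top")[140:260,130:390],(780,360))]))
E
```

```text
t 18.85 pos [508.6 358.1 172.5] rot [3.142 0.    2.757] Maxis 0.163 M [-0.014 -0.17  -0.007] F [-0.7  0.1 -1.1] gap 93.7 f 0.0
   t 19.27 pos [507.8 356.6  70.3] rot [-3.138e+00 -2.000e-03  2.751e+00] Maxis 0.112 M [ 0.067 -0.149  0.012] F [-0.7  0.1  0.3] gap 93.9 f 0.0
```

View pics/s1.png

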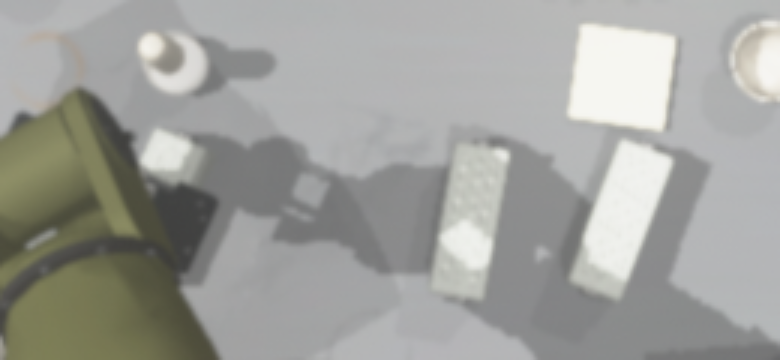

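The crop shows the middle and right cases standing undisturbed at about (470,220) and (622,220), and the gripper over the left case. I'll grasp that one now.

```bash

python3 -m inch '[{"gripper":1,"dx":0,"dy":0.001,"dz":-0.025,"wx":0,"wy":0,"wz":0},{"gripper":1,"dx":0,"dy":0.001,"dz":-0.045,"wx":0,"wy":0,"wz":0},{"gripper":1,"dx":0,"dy":0.001,"dz":-0.06,"wx":0,"wy":0,"wz":0},{"gripper":0.3,"dx":0,"dy":0.001,"dz":-0.06,"wx":0,"wy":0,"wz":0},{"gripper":0.3,"dx":0,"dy":0.001,"dz":-0.06,"wx":0,"wy":0,"wz":0}]' >/dev/null; python3 m.py
python3 -m inch '[{"gripper":0.3,"dx":0,"dy":0,"dz":0,"wx":0,"wy":0,"wz":0},{"gripper":0.3,"dx":0,"dy":0,"dz":0,"wx":0,"wy":0,"wz":0},{"gripper":0.3,"dx":0,"dy":0,"dz":0,"wx":0,"wy":0,"wz":0},{"gripper":0.3,"dx":0,"dy":0,"dz":0,"wx":0,"wy":0,"wz":0},{"gripper":0.3,"dx":0,"dy":0,"dz":0,"wx":0,"wy":0,"wz":0}]' >/dev/null; 
python3 -m inch '[{"gripper":0.3,"dx":0,"dy":0,"dz":0,"wx":0,"wy":0,"wz":0},{"gripper":0.3,"dx":0,"dy":0,"dz":0,"wx":0,"wy":0,"wz":0},{"gripper":0.3,"dx":0,"dy":0,"dz":0,"wx":0,"wy":0,"wz":0},{"gripper":0.3,"dx":0,"dy":0,"dz":0,"wx":0,"wy":0,"wz":0},{"gripper":0.3,"dx":0,"dy":0,"dz":0,"wx":0,"wy":0,"wz":0}]' >/dev/null; python3 m.py
```

```text
t 19.73 pos [509.3 358.6  14.1] rot [3.140e+00 1.000e-03 2.751e+00] Maxis 0.130 M [-0.009 -0.137 -0.017] F [ 0.1 -0.2  0.3] gap 84.2 f 0.0
   t 20.57 pos [509.1 358.6  13.2] rot [3.140e+00 1.000e-03 2.751e+00] Maxis 0.013 M [ 0.35  -0.158 -0.019] F [0.1 2.4 5.1] gap 51.9 f 50.0
```

```bash

python3 -m inch '[{"gripper":0.3,"dx":0,"dy":0,"dz":0.02,"wx":0,"wy":0,"wz":0},{"gripper":0.3,"dx":0,"dy":0,"dz":0.05,"wx":0,"wy":0,"wz":0},{"gripper":0.3,"dx":0,"dy":0,"dz":0.085,"wx":0,"wy":0,"wz":0},{"gripper":0.3,"dx":0,"dy":0,"dz":0.12,"wx":0,"wy":0,"wz":0},{"gripper":0.3,"dx":0,"dy":0,"dz":0.15,"wx":0,"wy":0,"wz":0}]' >/dev/null
python3 -m inch '[{"gripper":0.3,"dx":0,"dy":0,"dz":0.01,"wx":0,"wy":0,"wz":0},{"gripper":0.3,"dx":0,"dy":0,"dz":0.01,"wx":0,"wy":0,"wz":0},{"gripper":0.3,"dx":0,"dy":0,"dz":0.01,"wx":0,"wy":0,"wz":0},{"gripper":0.3,"dx":0,"dy":0,"dz":0.01,"wx":0,"wy":0,"wz":0},{"gripper":0.3,"dx":0,"dy":0,"dz":0.01,"wx":0,"wy":0,"wz":0}]' >/dev/null; python3 m.py
for i in 1 2; do
python3 -m inch '[{"gripper":0.3,"dx":0,"dy":0,"dz":0,"wx":2.6,"wy":6.5,"wz":0},{"gripper":0.3,"dx":0,"dy":0,"dz":0,"wx":5.3,"wy":13,"wz":0},{"gripper":0.3,"dx":0,"dy":0,"dz":0,"wx":7.9,"wy":19.5,"wz":0},{"gripper":0.3,"dx":0,"dy":0,"dz":0,"wx":7.9,"wy":19.5,"wz":0},{"gripper":0.3,"dx":0,"dy":0,"dz":0,"wx":7.9,"wy":19.5,"wz":0}]' >/dev/null;python3 m.py
python3 -m inch '[{"gripper":0.3,"dx":0,"dy":0,"dz":0,"wx":0,"wy":0,"wz":0},{"gripper":0.3,"dx":0,"dy":0,"dz":0,"wx":0,"wy":0,"wz":0},{"gripper":0.3,"dx":0,"dy":0,"dz":0,"wx":0,"wy":0,"wz":0},{"gripper":0.3,"dx":0,"dy":0,"dz":0,"wx":0,"wy":0,"wz":0},{"gripper":0.3,"dx":0,"dy":0,"dz":0,"wx":0,"wy":0,"wz":0}]' >/dev/null;python3 m.py
python3 -m inch '[{"gripper":0.3,"dx":0,"dy":0,"dz":0,"wx":-2.6,"wy":-6.5,"wz":0},{"gripper":0.3,"dx":0,"dy":0,"dz":0,"wx":-5.3,"wy":-13,"wz":0},{"gripper":0.3,"dx":0,"dy":0,"dz":0,"wx":-7.9,"wy":-19.5,"wz":0},{"gripper":0.3,"dx":0,"dy":0,"dz":0,"wx":-7.9,"wy":-19.5,"wz":0},{"gripper":0.3,"dx":0,"dy":0,"dz":0,"wx":-7.9,"wy":-19.5,"wz":0}]' >/dev/null;python3 m.py
python3 -m inch '[{"gripper":0.3,"dx":0,"dy":0,"dz":0,"wx":-2.6,"wy":-6.5,"wz":0},{"gripper":0.3,"dx":0,"dy":0,"dz":0,"wx":-5.3,"wy":-13,"wz":0},{"gripper":0.3,"dx":0,"dy":0,"dz":0,"wx":-7.9,"wy":-19.5,"wz":0},{"gripper":0.3,"dx":0,"dy":0,"dz":0,"wx":-7.9,"wy":-19.5,"wz":0},{"gripper":0.3,"dx":0,"dy":0,"dz":0,"wx":-7.9,"wy":-19.5,"wz":0}]' >/dev/null;python3 m.py
python3 -m inch '[{"gripper":0.3,"dx":0,"dy":0,"dz":0,"wx":0,"wy":0,"wz":0},{"gripper":0.3,"dx":0,"dy":0,"dz":0,"wx":0,"wy":0,"wz":0},{"gripper":0.3,"dx":0,"dy":0,"dz":0,"wx":0,"wy":0,"wz":0},{"gripper":0.3,"dx":0,"dy":0,"dz":0,"wx":0,"wy":0,"wz":0},{"gripper":0.3,"dx":0,"dy":0,"dz":0,"wx":0,"wy":0,"wz":0}]' >/dev/null;python3 m.py
python3 -m inch '[{"gripper":0.3,"dx":0,"dy":0,"dz":0,"wx":2.6,"wy":6.5,"wz":0},{"gripper":0.3,"dx":0,"dy":0,"dz":0,"wx":5.3,"wy":13,"wz":0},{"gripper":0.3,"dx":0,"dy":0,"dz":0,"wx":7.9,"wy":19.5,"wz":0},{"gripper":0.3,"dx":0,"dy":0,"dz":0,"wx":7.9,"wy":19.5,"wz":0},{"gripper":0.3,"dx":0,"dy":0,"dz":0,"wx":7.9,"wy":19.5,"wz":0}]' >/dev/null;python3 m.py
done
```

```text
t 21.40 pos [508.  357.7 169.9] rot [-3.138e+00 -2.000e-03  2.751e+00] Maxis 0.134 M [ 0.034 -0.159 -0.036] F [-0.8 -0.3 -4.9] gap 51.9 f 50.0
   t 21.82 pos [509.2 357.1 169.8] rot [-3.136 -0.367  2.747] Maxis 0.492 M [-0.045 -0.514  0.003] F [-0.6  1.1 -5.8] gap 51.6 f 50.0
   t 22.23 pos [508.3 358.5 172.9] rot [-3.14  -0.366  2.752] Maxis 0.534 M [-0.142 -0.519 -0.005] F [-0.6 -0.7 -4. ] gap 51.7 f 50.0
   t 22.65 pos [507.5 358.9 173.3] rot [ 3.141e+00 -2.000e-03  2.753e+00] Maxis -0.014 M [0.011 0.011 0.014] F [ 0.7 -0.6 -4.5] gap 51.6 f 50.0
   t 23.07 pos [507.9 358.3 171.8] rot [3.141 0.362 2.751] Maxis -0.510 M [ 0.409  0.384 -0.002] F [-1.2  2.5 -2.3] gap 51.8 f 50.0
   t 23.48 pos [509.  357.8 172.4] rot [3.14  0.366 2.75 ] Maxis -0.256 M [ 0.17   0.207 -0.023] F [ 0.1 -0.1 -5. ] gap 51.9 f 50.0
   t 23.90 pos [509.8 357.1 171.9] rot [-3.141e+00  2.000e-03  2.749e+00] Maxis 0.239 M [-0.026 -0.248  0.033] F [ 0.1 -0.1 -4.7] gap 51.9 f 50.0
   t 24.32 pos [508.8 357.8 171. ] rot [-3.137 -0.364  2.749] Maxis 0.401 M [-0.069 -0.405  0.014] F [-0.7  0.8 -5.8] gap 52.0 f 50.0
   t 24.73 pos [508.3 358.4 172.9] rot [-3.14  -0.366  2.751] Maxis 0.452 M [-0.102 -0.447 -0.006] F [ 0.4 -0.  -4.7] gap 51.2 f 50.0
   t 25.15 pos [507.5 358.9 173.2] rot [ 3.141e+00 -2.000e-03  2.753e+00] Maxis 0.015 M [ 0.057 -0.039 -0.003] F [ 0.3  0.5 -4.7] gap 51.9 f 50.0
   t 25.57 pos [507.9 358.3 171.8] rot [3.141 0.362 2.751] Maxis -0.610 M [0.388 0.5   0.056] F [-1.3  2.7 -3.7] gap 52.0 f 50.0
   t 25.98 pos [509.1 357.8 172.4] rot [3.139 0.366 2.75 ] Maxis -0.240 M [0.16  0.193 0.028] F [ 0.   0.5 -4.6] gap 52.0 f 50.0
   t 26.40 pos [509.8 357.2 172. ] rot [-3.141e+00  2.000e-03  2.749e+00] Maxis 0.245 M [-0.028 -0.253 -0.013] F [ 0.1 -0.4 -6.3] gap 51.6 f 50.0
```

The left case rattles: its level moment switches between about 0.0 and 0.24 N m depending on the tip direction, while the other two showed no shift. I'll carry it to the tile.

```bash

for i in 1 2 3 4; do python3 -m inch '[{"gripper":0.3,"dx":0.007,"dy":-0.0215,"dz":0,"wx":0,"wy":0,"wz":0},{"gripper":0.3,"dx":0.0135,"dy":-0.043,"dz":0,"wx":0,"wy":0,"wz":0},{"gripper":0.3,"dx":0.0205,"dy":-0.0645,"dz":0,"wx":0,"wy":0,"wz":0},{"gripper":0.3,"dx":0.027,"dy":-0.086,"dz":0,"wx":0,"wy":0,"wz":0},{"gripper":0.3,"dx":0.034,"dy":-0.1075,"dz":0,"wx":0,"wy":0,"wz":0}]' >/dev/null; done; python3 m.py
for i in 1 2; do python3 -m inch '[{"gripper":0.3,"dx":0,"dy":0,"dz":0,"wx":0,"wy":0,"wz":0},{"gripper":0.3,"dx":0,"dy":0,"dz":0,"wx":0,"wy":0,"wz":0},{"gripper":0.3,"dx":0,"dy":0,"dz":0,"wx":0,"wy":0,"wz":0},{"gripper":0.3,"dx":0,"dy":0,"dz":0,"wx":0,"wy":0,"wz":0},{"gripper":0.3,"dx":0,"dy":0,"dz":0,"wx":0,"wy":0,"wz":0}]' >/dev/null; done;python3 m.py
python3 - <<'E'
from h import *
cv2.imwrite("pics/s2.png",np.hstack([manip.camera("top")[130:260,130:430],manip.camera("scene")[150:280,180:460]]))
a=cv2.imread("pics/s2.png");cv2.imwrite("pics/s2.png",cv2.resize(a,None,fx=1.37,fy=1.37))
E
```

```text
t 28.07 pos [644.7 -72.1 172.4] rot [-3.139e+00  2.000e-03  2.752e+00] Maxis 0.249 M [ 0.016 -0.276 -0.02 ] F [ 0.6 -0.2 -4.8] gap 51.7 f 50.0
   t 28.90 pos [644.6 -71.8 172.5] rot [-3.142  0.     2.751] Maxis 0.231 M [-0.013 -0.245 -0.025] F [-0.2 -0.4 -4. ] gap 51.5 f 50.0
```

View pics/s2.png

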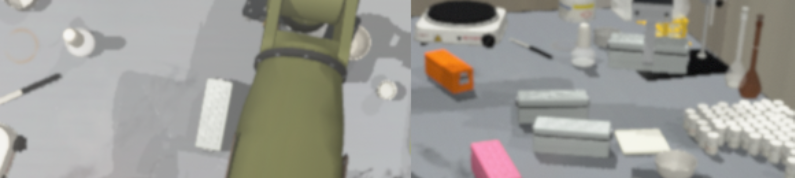

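The picture shows the held case level in the gripper above the tile, at about (645,50) in the scene half. The other two cases stand upright at (552,105) and (572,135), and the flask, bowl and cup are in place.

```bash
python3 -c "
from cell import manip;print(manip.sign_off())"
```

```text
the job is handed in; nothing more can be done
None
```

The left case is the one that rattles; I handed the job in with it held level about 18 cm above the middle of the tile, the other two standing upright on the bench, and the flask, bowl and cup not disturbed.

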